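# Shorten the expandable pan-lid rack by one hole

## Robot

A 6-joint arm with a two-finger parallel gripper is mounted at the origin on a cart in front of the work surface, level with it; the furniture and walls round the work are solid. World frame = base frame: x ahead of the robot, y to its left, z up, the work surface at z = 0. Lengths are in m, angles in rad, forces in N, time in s.
With the tool pointing down it reaches from about 0.3 to 0.875 m from the base axis. Payload 6.4 kg.
Tool frame: the origin (TCP) lies where the fingers leave the gripper's body, on its centre line; the fingertips stand 73 mm ahead of it and the grasp point (between the pads) lies 54 mm ahead of it; z points along the fingers, y is the line along which they close (so a half turn about z gives the same grasp; the last joint's range is limited). The gripper opens to 85 mm and grips with 20 to 120 N. Pads are 22 mm wide; open, the fingers measure 114 mm over their backs; the gripper's body (76 mm by 85 mm) begins 54 mm behind the grasp point. The pads swing forward as they close: fully open they stand 13 mm farther back than shut.
Start: joints at [1.083, 0.181, 1.607, -0, 1.354, -0.206], TCP at [0.16, 0.552, 0.304] pointing down, gripper open.
Joint ranges: [-2.99, 2.99], [-0.89, 2.07], [0.3, 2.58], [-1.14, 4.28], [0, 2.63], [-3.12, 3.12]. Speed limits (rad/s): [2.57, 2.57, 3.01, 3.14, 3.14, 3.14].

## Interface

Orientations are given as a unit quaternion [w, x, y, z].
In Python, from bench import ctrl gives the robot as it stands.
- The arm moves only by the tool carry_out, never from a script. Its argument "steps" is one flat list of numbers, 7 for each row, row after row: the shift along the tool's x, y, z in m, then the turn, a rotation vector about the tool's x, y, z in rad, then the opening, from 0 (shut) to 1 (fully open). In form: [dx, dy, dz, wx, wy, wz, claw, dx, dy, dz, wx, wy, wz, claw, ...]. A call has 1 to 20 rows; each row is the pose to reach, as a shift and turn from the pose commanded when the call began, along the tool's axes at that moment; what a row does not reach only later rows make up. A row lasts 1/10 s, in which the tool goes at most 50 mm and 8.59 degrees, less where a joint would pass 70% of its speed; a pose out of reach is approached as far as the arm can. A call with a gripper value outside its range is refused whole. The fingers move at their own pace and stop on an object; the grip force is fixed at half the most. Time passes only in rows, so rows that repeat a pose let the fingers close. It gives the time, the measured TCP pose, the force, the opening and the grip force at its end, in the units of the state.
- ctrl.get_obs(): the state, without advancing time (a new reading comes with each control period).
- ctrl.camera(name): name is "scene" or "top" or "wrist"; returns the picture (384x512x3 uint8, red, green, blue); there is no depth.
- ctrl.camera_params(name): a dict with "vertical_fov" (degrees; the focal length in pixels is half the picture's height over the tangent of half this angle, whatever the lens; pixels are square), "cx", "cy" (the principal point, pixels), "k1" (the pictures are not rectified: a ray, as slopes to the right and down, at radius r is drawn at 1 + k1 r^2 times it, then the intrinsics apply), "cam_to_world" (4x4, takes a point from camera to world coordinates); the wrist camera has in their place "hand_eye" (4x4, takes a point from camera to tool coordinates, whose origin is the TCP and whose axes are the flange's). Camera axes: x right, y down, z forward; pixel columns grow to the right and rows downward; lengths in m; the calibration is good to about 2 mm. A picture is of the moment at which its call begins: read the wrist's pose just before it. camera_params takes no time and is no camera call.
- ctrl.hand_in(): hands the job in; it is judged then, once.
The state is a dict: "time_s": time; "q": joint angles; "dq": joint speeds; "joint_efforts": joint torques, N m; "eef_pos": TCP position; "eef_rot": TCP orientation; "wrist_force": force on the tool from outside, world axes, zero at the start; "torque": the same for the moment, N m; "opening": opening from 0.0 (shut) to 1.0 (fully open); "grasp_force": force on a finger pad.
Only numpy, scipy, OpenCV 4.12 (cv2) and the standard library are available. Lean on these libraries where they do the work, as an engineer would, in place of code of your own. Each camera call takes 0.05 s, during which the arm holds its last target. There are 200 camera calls.

## Task

Shorten the expandable pan-lid rack by one hole so that it takes up less of the worktop: squeeze its orange sprung button in, slide the blue outer tube along toward the rack's fixed end, and let the button spring right out again in its next hole. Be gentle: never force the tube hard against the button, neither before it is pressed in nor when it has caught in the next hole. Let go at the end and leave the things around the rack where they stand.

Things in the scene. Friction and masses are not known exactly. Their poses are not given: they have to be found in the camera images.
- lid_rack: Fixed part of the pan-lid rack, fast to the worktop. Origin on the worktop, straight below the button; z up. The tube lies level along its y axis, centre line at z = 50 mm. A 19 mm square aluminium inner bar runs from the black fixed end (y = -145 mm; foot 130 mm wide in x, wire hoop 92 mm tall, 104 mm wide) into the blue outer tube. The button sits in the bar at y = 0 and points to -x.
- sleeve: Blue square outer tube, 26 x 26 mm, front (-x) wall 2.5 mm; slides over the inner bar toward lid_rack's -y; drag about 5 N. Origin on its centre line at the first hole; axes as lid_rack's; runs from y = -24 to 165 mm, where it has a foot and hoop like the fixed end's. Two holes in its -x face, 14 mm long: first at y = 0, next see second_hole_about.
- first_hole (a point): Point on the outside of the tube's -x face at the centre of its first hole; moves with the tube. A grip of 20 N there squeezes the button level and carries the tube without slipping.
- second_hole_about (a point): Point on the tube's -x face 62 mm in +y from the first hole. The next hole is in a brass plate clamped in the wall, different each time: its true centre lies anywhere within 16 mm in y of this point and is not measured. To be found by feel.
- sleeve_slide (a joint): How far the outer tube has been slid in (toward lid_rack's -y), m: 0 at the start with the button in the first hole, somewhere in 0.046 to 0.078 in the next hole; range 0 to 0.104.
- button: Orange round-ended sprung button, 12 mm thick, 7.5 mm proud of the tube's -x face; moves only along lid_rack's x, not with the tube. Pinch the tube across x with the pads over the first hole: that presses it level, and the pads then grip the tube. Slid then, the hole's edge pushes it under the wall (about 6 N besides the drag); it rides there and springs out in the next hole, locking the tube.
- button_tip (a point): Tip of the button's round end (moves with the button): 20.5 mm from the tube's centre line when right out. The tube pressed against the button with over 12 N harms it.
- button_press (a joint): How far the button is pushed in, m: 0 right out (tube locked), 0.0075 level with the tube's face (spring 4 N), 0.010 riding under the tube's wall (5 N). The spring gives 1.2 N at 0.
- honey_jar: Bystander: glass jar of honey with a red lid, 65 mm across, 100 mm tall; origin under its centre.
- tuna_tin: Bystander: red tin, 75 mm across, 58 mm tall; origin under its centre.
- mug_white: Bystander: white mug, 83 x 117 x 94 mm; origin under its centre.
- pepper_mill: Bystander: wooden pepper mill, 58 mm across, 150 mm tall; origin under its centre.

How it is judged:
On the way, in this order (a step that is already met when the one before it is completed fails the run):
1. the button is squeezed in level with the tube while the tube is still at its first hole (value of joint button_press above 0.006 m and value of joint sleeve_slide below 0.006 m), for 0.05 s.
2. the tube slides in with the button riding under its wall, between the first and the next hole (value of joint button_press above 0.008 m and value of joint sleeve_slide between 0.013 and 0.038 m), for 0.05 s.
At the end, for the whole second after the job is handed in: the button is right out again (within 1.5 mm) in the second hole, so the tube has slid in 43 to 81 mm and rests there (value of joint button_press below 0.0015 m and value of joint sleeve_slide between 0.043 and 0.081 m and linear speed of sleeve below 0.005 m/s); the robot touches nothing.
It fails at once if the tube is forced against the button with more than 12 N (contact force between button and sleeve above 12 N).
It fails at once if the tube is slid past the next hole (value of joint sleeve_slide above 0.086 m).
It fails at once if the honey jar, the tin, the mug or the pepper mill is shifted more than 20 mm (distance of any of honey_jar, tuna_tin, mug_white, pepper_mill from where it was at the start of the episode above 0.02 m).
It also fails if it takes over 58 s, if anything falls off the work surface, if the arm or the gripper's body presses on something with over 40 N, if the wrist force passes 120 N, or if a joint passes its speed limit or range.

## Working session

There is one attempt and no reset: what is moved stays moved. The work goes in short steps, Python scripts to look and compute and a tool call to move; the robot and the scene stay as the last step left them, time stands still between calls to the robot, and variables do not carry over. Pictures are saved under pics/ and viewed, at most 10 in all, crops included, and the job is handed in when it is done.

Besides the shell and the picture viewer there is one more tool, called as name(argument=value, ...) on one line, values as JSON. carry_out: Moves the arm, as the interface text tells. Its arguments: {"type":"object","properties":{"steps":{"type":"array"}},"required":["steps"]}

```bash
ls; mkdir -p pics; cat > h.py <<'E'
import numpy as np, cv2
from scipy.spatial.transform import Rotation as R
from bench import ctrl
def T_tool(o):
    T=np.eye(4); q=o["eef_rot"]; T[:3,:3]=R.from_quat([q[1],q[2],q[3],q[0]]).as_matrix(); T[:3,3]=o["eef_pos"]; return T
def cam(name):
    o=ctrl.get_obs(); p=ctrl.camera_params(name); im=ctrl.camera(name)
    T=np.array(p["cam_to_world"]) if "cam_to_world" in p else T_tool(o)@np.array(p["hand_eye"])
    return im,p,T
def ray(p,T,uv):
    f=192/np.tan(np.radians(p["vertical_fov"])/2)
    d=(np.array(uv,float)-[p["cx"],p["cy"]])/f; s=d.copy()
    for _ in range(20): s=d/(1+p["k1"]*(s@s))
    v=T[:3,:3]@np.array([s[0],s[1],1]); return T[:3,3],v/np.linalg.norm(v)
def onz(p,T,uv,z):
    c,v=ray(p,T,uv); return c+v*(z-c[2])/v[2]
E
python3 - <<'E'
from h import *
for n in ["top","scene"]:
    im,p,T=cam(n); cv2.imwrite(f"pics/{n}.png",im[:,:,::-1]); print(n,p)
print(ctrl.get_obs())
E
```

```text
pics
top {'vertical_fov': 49.211336925793425, 'cx': 251.5246474382604, 'cy': 187.8308718235149, 'k1': 0.05129463916486221, 'cam_to_world': array([[-0.00533925, -0.99785362,  0.06526592,  0.50141852],
       [-0.99967322,  0.00369457, -0.02529446, -0.08752806],
       [ 0.02499904, -0.06537964, -0.99754727,  1.08840697],
       [ 0.        ,  0.        ,  0.        ,  1.        ]])}
scene {'vertical_fov': 50.604954134286814, 'cx': 258.1081217255285, 'cy': 191.34790559113097, 'k1': -0.13857461509254262, 'cam_to_world': array([[ 0.51670276, -0.47157557,  0.71458711, -0.13239404],
       [-0.85610516, -0.27472445,  0.43773329, -0.54638845],
       [-0.01010978, -0.83793971, -0.54566916,  0.59128233],
       [ 0.        ,  0.        ,  0.        ,  1.        ]])}
{'time_s': 0.1, 'q': array([ 1.08269938e+00,  1.81444382e-01,  1.60791149e+00, -2.96929178e-05,
        1.35379101e+00, -2.06316211e-01]), 'dq': array([ 0.00134893, -0.00265112, -0.00070755,  0.00098814, -0.0026364 ,
       -0.00165965]), 'joint_efforts': array([ 8.86225880e-04, -4.45879662e+01, -3.52236414e+01, -1.40467764e-04,
        4.18102558e-03, -3.92027403e-05]), 'eef_pos': array([0.15970327, 0.55197641, 0.30308504]), 'eef_rot': array([-2.50801124e-04,  1.40421498e-01,  9.90091510e-01, -7.35677674e-04]), 'wrist_force': array([ 1.01154675, -0.55858221,  0.45519715]), 'torque': array([ 0.02944411,  0.00544715, -0.03703616]), 'grasp_force': 0.0, 'opening': 1.0010022481990104}
```

```bash
python3 -c "
import cv2,numpy as np
a=cv2.imread('pics/top.png');b=cv2.imread('pics/scene.png')
cv2.imwrite('pics/top2.png',cv2.resize(a,(800,600)))"
```

```text
(no output)
```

View pics/top2.png

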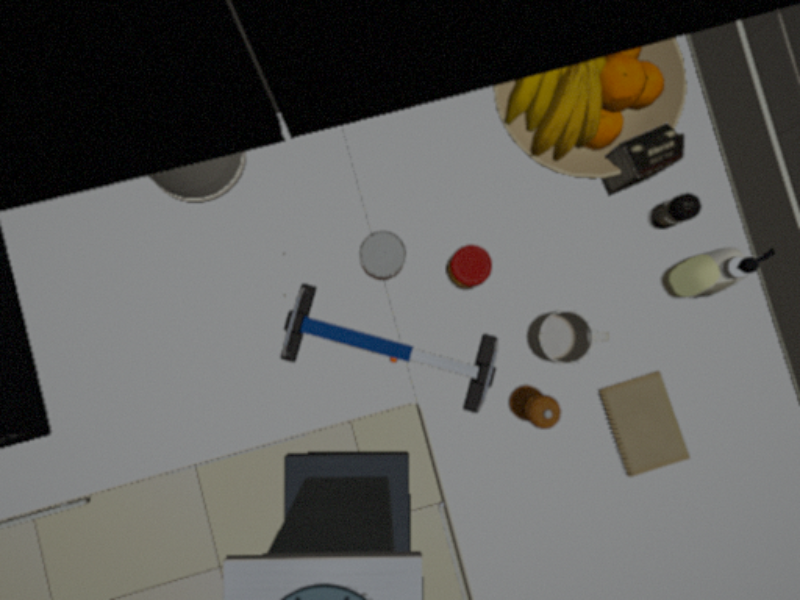

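View pics/scene.png

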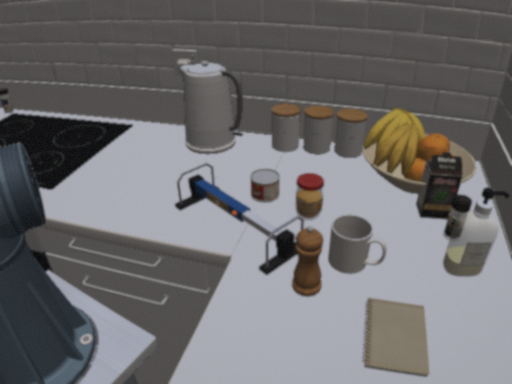

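The top view (800x600) shows the blue tube from (303,325) to (411,353), the button at (393,359) and the fixed end on the right. The tin is at (383,255), the jar at (470,266) and the mill at (535,407). Next I'll measure the button and the tube axis.

```bash
python3 - <<'E'
from h import *
ims={}
for n in ["top","scene"]:
    im=cv2.imread(f"pics/{n}.png"); p=ctrl.camera_params(n); T=np.array(p["cam_to_world"])
    h=cv2.cvtColor(im,cv2.COLOR_BGR2HSV)
    b=cv2.inRange(h,(100,120,50),(125,255,255)); o=cv2.inRange(h,(3,120,120),(16,255,255))
    for nm,m in (("blue",b),("or",o)):
        k,l,s,c=cv2.connectedComponentsWithStats(m)
        for i in range(1,k):
            if s[i,4]>4 : print(n,nm,s[i],c[i])
    ims[n]=(b,p,T)
b,p,T=ims["top"]
k,l,s,c=cv2.connectedComponentsWithStats(b); i=1+np.argmax(s[1:,4])
ys,xs=np.where(l==i); P=np.array([onz(p,T,(x,y),.063)[:2] for x,y in zip(xs,ys)])
(cx,cy),(w,hh),a=cv2.minAreaRect(P.astype(np.float32)*1000); print(cx,cy,w,hh,a)
m=P.mean(0);u=np.linalg.svd(P-m)[2][0];u*=np.sign(u[1]);t=(P-m)@u; print(m,u,np.degrees(np.arctan2(u[1],u[0])),t.min(),t.max())
E
```

```text
top blue [192 202  71  29 642] [226.97663551 216.40186916]
top or [398  36   3   4   6] [399.33333333  37.33333333]
top or [388  49   5   5   8] [390.    51.25]
top or [250 229   4   3   9] [251.33333333 229.88888889]
scene blue [195 179  53  37 434] [220.23963134 195.43087558]
scene or [281 105   7   3  10] [283.8 106.3]
scene or [275 106  14   6  27] [280.77777778 109.11111111]
scene or [308 108  10   7  27] [312.88888889 111.14814815]
scene or [339 112  27   6  74] [350.55405405 115.12162162]
scene or [422 134  28  18 364] [436.17857143 141.9478022 ]
scene or [411 158  15  16 163] [418.17177914 165.76687117]
scene or [232 211   5   4  14] [233.78571429 212.35714286]
500.20684814453125 -54.63446044921875 174.12852478027344 25.919889450073242 74.81775665283203
[ 0.49897648 -0.0533646 ] [0.27234452 0.9621998 ] 74.19617266152538 -0.08805264554672941 0.08608252632039132
```

```bash
cat >> h.py <<'E'
def goal(xy,z,yaw):
    """tool-frame shift and turn to a tool-down pose with tool y along +-yaw"""
    T=T_tool(ctrl.get_obs()); best=None
    for a in (yaw,yaw+np.pi):
        y=np.array([np.cos(a),np.sin(a),0]);zz=np.array([0,0,-1.]);G=np.c_[np.cross(y,zz),y,zz]
        w=R.from_matrix(T[:3,:3].T@G).as_rotvec()
        if best is None or np.linalg.norm(w)<np.linalg.norm(best): best=w
    return T[:3,:3].T@(np.array([*xy,z])-T[:3,3]),best
E
python3 - <<'E'
from h import *
L=[]
for n,uv in (("top",(251.33,229.89)),("scene",(233.79,212.36))):
    p=ctrl.camera_params(n);L.append(ray(p,np.array(p["cam_to_world"]),uv))
    c,v=L[-1];print(n,c+v*(.05-c[2])/v[2])
(c1,v1),(c2,v2)=L
s=np.linalg.lstsq(np.c_[v1,-v2],c2-c1,rcond=None)[0];print(c1+s[0]*v1,c2+s[1]*v2)
b=(c1+v1*(.05-c1[2])/v1[2])[:2]
a=np.radians(74.5);u=np.array([np.cos(a),np.sin(a)]);x=np.array([u[1],-u[0]])
m=np.array([.4996,-.054]); print("btn offset along",(b-m)@u,"across",(b-m)@x)
# tube centre line at button's y
t=m+u*((b-m)@u);print("target",t)
print(goal(t,.25,a-np.pi/2))
E
```

```text
top [ 0.46544713 -0.11282357  0.05      ]
scene [ 0.47396599 -0.10963675  0.05      ]
[ 0.46566081 -0.1126733   0.05616854] [ 0.46705706 -0.11461315  0.05616743]
btn offset along -0.06581113824068614 across -0.017190835259965467
target [ 0.48201274 -0.11741762]
(array([-0.49574623, -0.5532924 ,  0.05378633]), array([-1.43050398e-03,  9.62170733e-04,  1.55954770e+00]))
```

carry_out(steps=[-0.496,-0.553,0.054,0,0,1.56,1,-0.496,-0.553,0.054,0,0,1.56,1,-0.496,-0.553,0.054,0,0,1.56,1,-0.496,-0.553,0.054,0,0,1.56,1,-0.496,-0.553,0.054,0,0,1.56,1,-0.496,-0.553,0.054,0,0,1.56,1,-0.496,-0.553,0.054,0,0,1.56,1,-0.496,-0.553,0.054,0,0,1.56,1,-0.496,-0.553,0.054,0,0,1.56,1,-0.496,-0.553,0.054,0,0,1.56,1,-0.496,-0.553,0.054,0,0,1.56,1,-0.496,-0.553,0.054,0,0,1.56,1,-0.496,-0.553,0.054,0,0,1.56,1,-0.496,-0.553,0.054,0,0,1.56,1,-0.496,-0.553,0.054,0,0,1.56,1,-0.496,-0.553,0.054,0,0,1.56,1,-0.496,-0.553,0.054,0,0,1.56,1,-0.496,-0.553,0.054,0,0,1.56,1,-0.496,-0.553,0.054,0,0,1.56,1,-0.496,-0.553,0.054,0,0,1.56,1])

```text
time_s: 2.1
eef_pos: [0.4823, -0.1157, 0.2501]
eef_rot: [0.0, 0.796, 0.606, 0.0]
wrist_force: [-0.6, 0.3, -0.2]
opening: 1.004
grasp_force: 0.0
```

```bash
python3 - <<'E'
from h import *
im,p,T=cam("wrist"); cv2.imwrite("pics/w1.png",im[:,:,::-1]); o=ctrl.get_obs();print(o['time_s'],o['eef_pos'],o['q'],p['k1'])
h=cv2.cvtColor(im,cv2.COLOR_RGB2HSV)
m=cv2.inRange(h,(100,120,50),(125,255,255));k,l,s,c=cv2.connectedComponentsWithStats(m);i=1+np.argmax(s[1:,4]);print(s[i],c[i])
m=cv2.inRange(h,(3,120,100),(16,255,255));k,l,s,c=cv2.connectedComponentsWithStats(m)
for j in range(1,k):
    if s[j,4]>8: print(s[j],c[j],onz(p,T,c[j],.05))
np.save("pics/w1T.npy",T)
E
```

```text
2.15 [ 0.48241688 -0.11581273  0.25017101] [-4.75343312e-01  6.04460899e-02  1.85505283e+00  7.90490755e-06
  1.22560448e+00 -2.05890725e-01] -0.011105076748673576
[ 244   11   33  197 5295] [259.45571294 104.50594901]
[241 178   6  10  49] [243.48979592 182.46938776] [ 0.46668779 -0.11366648  0.05      ]
```

View pics/w1.png

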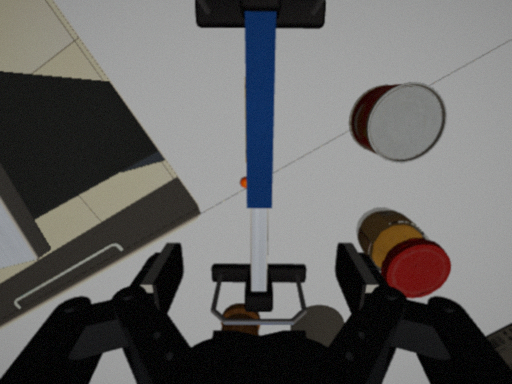

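The wrist view shows the tube vertical at about column 260, the button at (243,182), and both fingers clear of the tin and jar. Next I'll refine the centre line.

```bash
python3 - <<'E'
from h import *
im=cv2.imread("pics/w1.png");p=ctrl.camera_params("wrist");T=np.load("pics/w1T.npy")
h=cv2.cvtColor(im,cv2.COLOR_BGR2HSV);m=cv2.inRange(h,(100,120,50),(125,255,255))
k,l,s,c=cv2.connectedComponentsWithStats(m);i=1+np.argmax(s[1:,4])
ys,xs=np.where(l==i);P=np.array([onz(p,T,q,.063)[:2] for q in zip(xs,ys)])
(_,wh,a)=cv2.minAreaRect(P.astype(np.float32)*1000);print(wh,a)
mm=P.mean(0);u=np.linalg.svd(P-mm,full_matrices=False)[2][0];u*=np.sign(u[1]);ang=np.arctan2(u[1],u[0]);t=(P-mm)@u
print(np.degrees(ang),t.min(),t.max())
b=np.array([.4662,-.1133]);x=np.array([u[1],-u[0]])
tg=mm+u*((b-mm)@u);print(tg,(b-mm)@x,"tube end from button",t.min()-(b-mm)@u)
print(goal(tg,.101,ang-np.pi/2))
E
```

```text
(174.81813049316406, 26.41101837158203) 74.59585571289062
74.21050263445564 -0.09790288477896229 0.07703029101972127
[ 0.48230456 -0.11785394] -0.016736049536402245 tube end from button -0.022578314236292266
(array([-0.00198363,  0.00036345,  0.14917139]), array([4.80725183e-04, 9.12688612e-05, 6.12345565e-03]))
```

carry_out(steps=[-0.002,0,0.03,0,0,0.005,1,-0.002,0,0.06,0,0,0.005,1,-0.002,0,0.09,0,0,0.005,1,-0.002,0,0.12,0,0,0.005,1,-0.002,0,0.14,0,0,0.005,1,-0.002,0,0.149,0,0,0.005,1,-0.002,0,0.149,0,0,0.005,1,-0.002,0,0.149,0,0,0.005,1])

```text
time_s: 2.95
eef_pos: [0.4827, -0.1188, 0.1019]
eef_rot: [0.001, 0.798, 0.603, 0.0]
wrist_force: [-0.1, -0.6, 0.5]
opening: 0.998
grasp_force: 0.0
```

```bash
python3 - <<'E'
from h import *
A=[]
for n in ("scene","top","wrist"):
    im,p,T=cam(n); 
    if n=="scene": im=cv2.resize(im[150:270,170:330],(640,480),interpolation=2)
    if n=="top": im=cv2.resize(im[170:290,170:330],(640,480),interpolation=2)
    A.append(cv2.resize(im,(400,300)))
A.append(A[0]*0)
cv2.imwrite("pics/a1.png",np.vstack([np.hstack(A[:2]),np.hstack(A[2:])])[:,:,::-1]); print(ctrl.get_obs()['wrist_force'])
E
```

```text
[-0.80505027 -0.92282975  0.76842545]
```

View pics/a1.png

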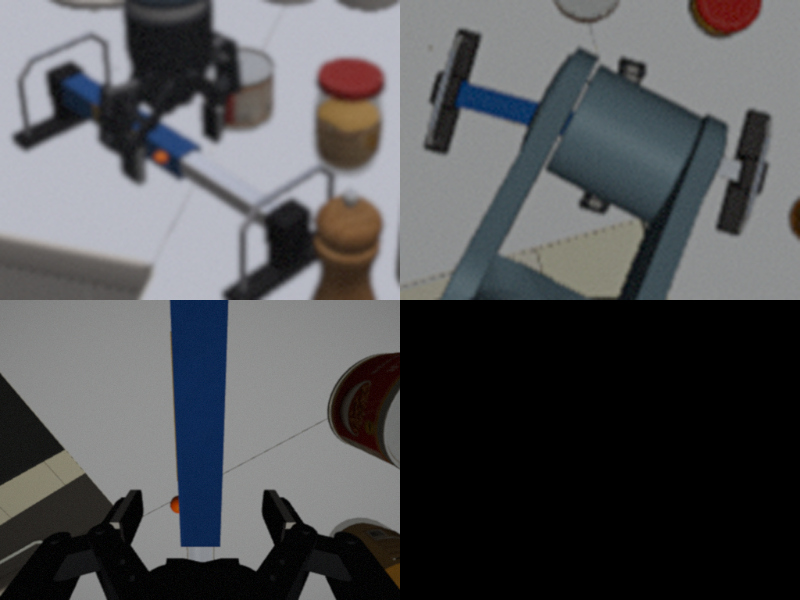

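The open fingers straddle the tube at the button, and nothing is touching. Closing now.

carry_out(steps=[0,0,0,0,0,0,0.6,0,0,0,0,0,0,0.45,0,0,0,0,0,0,0.4,0,0,0,0,0,0,0.3,0,0,0,0,0,0,0.2,0,0,0,0,0,0,0,0,0,0,0,0,0,0,0,0,0,0,0,0,0,0,0,0,0,0,0,0,0,0,0,0,0,0,0])

```text
time_s: 4.1
eef_pos: [0.4819, -0.1186, 0.101]
eef_rot: [-0.0, 0.798, 0.603, -0.0]
wrist_force: [-2.8, 1.6, 5.0]
opening: 0.291
grasp_force: 61.1
```

```bash
python3 - <<'E'
from h import *
A=[]
for n in ("scene","wrist"):
    im,p,T=cam(n); 
    if n=="scene": im=cv2.resize(im[150:270,170:330],(640,480),interpolation=2)
    A.append(cv2.resize(im,(400,300)))
cv2.imwrite("pics/a2.png",np.hstack(A)[:,:,::-1]); o=ctrl.get_obs();print(o['wrist_force'],o['opening'],o['eef_pos'])
T=T_tool(o);print(T[:3,:3])
E
```

```text
[-2.09435792  1.21512888  6.11294695] 0.2945239565191478 [ 0.481875   -0.11862247  0.10100199]
[[ 2.72530388e-01  9.62147073e-01 -4.45218887e-04]
 [ 9.62147173e-01 -2.72530320e-01  2.07303499e-04]
 [ 7.81208091e-05 -4.84862596e-04 -9.99999879e-01]]
```

View pics/a2.png

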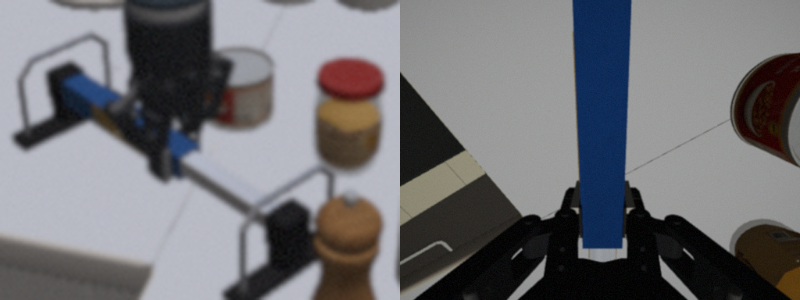

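The pads close on the tube over the hole with the button squeezed in (opening 0.29, about 25 mm). Now slide along tool −x, gently.

carry_out(steps=[-0.001,0,0,0,0,0,0,-0.002,0,0,0,0,0,0,-0.003,0,0,0,0,0,0,-0.004,0,0,0,0,0,0,-0.005,0,0,0,0,0,0,-0.006,0,0,0,0,0,0,-0.007,0,0,0,0,0,0,-0.008,0,0,0,0,0,0,-0.009,0,0,0,0,0,0,-0.01,0,0,0,0,0,0,-0.011,0,0,0,0,0,0,-0.012,0,0,0,0,0,0,-0.013,0,0,0,0,0,0,-0.014,0,0,0,0,0,0,-0.015,0,0,0,0,0,0,-0.016,0,0,0,0,0,0,-0.017,0,0,0,0,0,0,-0.018,0,0,0,0,0,0,-0.019,0,0,0,0,0,0,-0.02,0,0,0,0,0,0])

```text
time_s: 6.2
eef_pos: [0.4767, -0.1369, 0.101]
eef_rot: [-0.001, 0.798, 0.603, 0.001]
wrist_force: [0.3, 7.0, 6.2]
opening: 0.292
grasp_force: 60.5
```

```bash
cat >> h.py <<'E'
def st():
    P0=np.array([.481875,-.118622]);u=np.array([.2725,.9621]);F=[]
    o=ctrl.get_obs();A=[]
    for n in ("scene","wrist"):
        im,p,T=cam(n);F.append(ctrl.get_obs()['wrist_force'])
        A.append(im)
        h=cv2.cvtColor(im,cv2.COLOR_RGB2HSV);m=cv2.inRange(h,(3,140,100),(16,255,255));k,l,s,c=cv2.connectedComponentsWithStats(m)
        w=(lambda c:195<c[0]<262 and 175<c[1]<240) if n=="scene" else (lambda c:180<c[0]<300)
        print(n,[(s[j,4],c[j].round(0).tolist()) for j in range(1,k) if s[j,4]>2 and w(c[j])])
    F.append(o['wrist_force']);f=np.mean(F,0)
    print("t",o['time_s'],"slid mm",-1000*(np.array(o['eef_pos'][:2])-P0)@u,"f_slide",f[:2]@u,"f",f.round(1),"open",o['opening'],o['grasp_force'])
    return A
E
python3 -c "
from h import *
st()"
```

```text
scene []
wrist []
t 6.2 slid mm 19.007126270590224 f_slide 5.206722140657111 f [-0.5  5.6  5.9] open 0.2922591379847587 60.46879827976227
```

carry_out(steps=[-0.001,0,0,0,0,0,0,-0.002,0,0,0,0,0,0,-0.003,0,0,0,0,0,0,-0.004,0,0,0,0,0,0,-0.005,0,0,0,0,0,0,-0.006,0,0,0,0,0,0,-0.007,0,0,0,0,0,0,-0.008,0,0,0,0,0,0,-0.009,0,0,0,0,0,0,-0.01,0,0,0,0,0,0,-0.011,0,0,0,0,0,0,-0.012,0,0,0,0,0,0,-0.013,0,0,0,0,0,0,-0.014,0,0,0,0,0,0,-0.015,0,0,0,0,0,0,-0.016,0,0,0,0,0,0,-0.017,0,0,0,0,0,0,-0.018,0,0,0,0,0,0,-0.019,0,0,0,0,0,0,-0.02,0,0,0,0,0,0])

```text
time_s: 8.3
eef_pos: [0.4713, -0.1562, 0.101]
eef_rot: [-0.001, 0.798, 0.603, 0.001]
wrist_force: [-0.4, 6.8, 4.8]
opening: 0.293
grasp_force: 60.2
```

```bash
python3 -c "
from h import *
A=st()
print(ctrl.get_obs()['eef_pos'])
cv2.imwrite('pics/a3.png',np.hstack([cv2.resize(A[0][150:270,170:330],(400,300),interpolation=2),cv2.resize(A[1],(400,300))])[:,:,::-1])
st()"
```

```text
scene []
wrist []
t 8.3 slid mm 39.00978669409526 f_slide 5.116807472439229 f [-0.9  5.6  5.3] open 0.29348809915299845 60.2477753162384
[ 0.4711904  -0.15642305  0.10098729]
scene []
wrist []
t 8.4 slid mm 39.279945383984774 f_slide 4.500123049391358 f [-0.8  4.9  5.6] open 0.2930522928303891 60.2218821644783
```

View pics/a3.png

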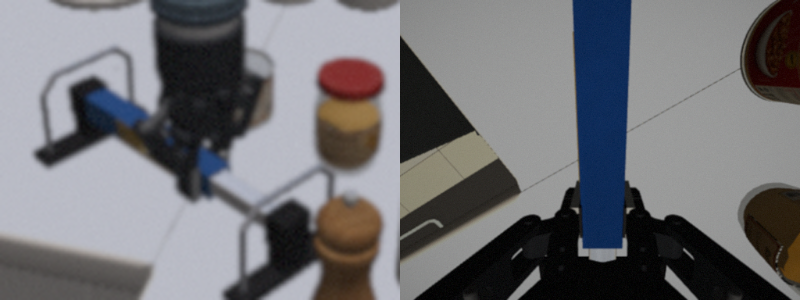

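carry_out(steps=[-0.001,0,0,0,0,0,0,-0.002,0,0,0,0,0,0,-0.003,0,0,0,0,0,0,-0.004,0,0,0,0,0,0,-0.004,0,0,0,0,0,0])

```text
time_s: 9.0
eef_pos: [0.4701, -0.1603, 0.101]
eef_rot: [-0.0, 0.798, 0.603, 0.0]
wrist_force: [-1.2, 5.0, 5.0]
opening: 0.294
grasp_force: 60.1
```

```bash
python3 -c "
from h import *
st()"
```

```text
scene []
wrist []
t 9.0 slid mm 43.35663906155925 f_slide 4.121724826451746 f [-1.   4.6  5.6] open 0.29369775534734294 60.11337786912918
```

carry_out(steps=[-0.0008,0,0,0,0,0,0,-0.0015,0,0,0,0,0,0,-0.0015,0,0,0,0,0,0])

```text
time_s: 9.4
eef_pos: [0.4697, -0.1617, 0.101]
eef_rot: [-0.001, 0.798, 0.603, 0.0]
wrist_force: [-0.6, 4.9, 6.0]
opening: 0.292
grasp_force: 60.1
```

```bash
python3 -c "
from h import *
st()"
```

```text
scene []
wrist []
t 9.4 slid mm 44.78452673594224 f_slide 4.645880853278145 f [-0.8  5.   5.7] open 0.2921616896677844 60.13276129961014
```

carry_out(steps=[-0.0008,0,0,0,0,0,0,-0.0015,0,0,0,0,0,0,-0.0015,0,0,0,0,0,0])

```text
time_s: 9.8
eef_pos: [0.4693, -0.1631, 0.101]
eef_rot: [-0.001, 0.798, 0.603, 0.0]
wrist_force: [-0.3, 4.9, 4.9]
opening: 0.294
grasp_force: 60.1
```

```bash
python3 -c "
from h import *
st()"
```

```text
scene []
wrist []
t 9.8 slid mm 46.2578805790004 f_slide 5.239962932882879 f [-0.2  5.5  5.2] open 0.2939092933971867 60.1396170258522
```

carry_out(steps=[-0.0008,0,0,0,0,0,0,-0.0015,0,0,0,0,0,0,-0.0015,0,0,0,0,0,0])

```text
time_s: 10.2
eef_pos: [0.4689, -0.1646, 0.101]
eef_rot: [-0.001, 0.798, 0.603, 0.0]
wrist_force: [-0.4, 4.7, 5.5]
opening: 0.294
grasp_force: 60.1
```

```bash
python3 -c "
from h import *
st()"
```

```text
scene []
wrist []
t 10.2 slid mm 47.717712169043686 f_slide 5.282952107027668 f [-0.5  5.6  6. ] open 0.2939545528428008 60.14820098876953
```

carry_out(steps=[-0.0008,0,0,0,0,0,0,-0.0015,0,0,0,0,0,0,-0.0015,0,0,0,0,0,0])

```text
time_s: 10.6
eef_pos: [0.4685, -0.1659, 0.101]
eef_rot: [-0.001, 0.798, 0.603, 0.001]
wrist_force: [-0.3, 5.1, 6.3]
opening: 0.293
grasp_force: 60.2
```

```bash
python3 -c "
from h import *
st()"
```

```text
scene []
wrist []
t 10.6 slid mm 49.160435480185996 f_slide 4.966180423004701 f [-0.6  5.3  5.9] open 0.2930597264783291 60.15628695487976
```

carry_out(steps=[-0.0008,0,0,0,0,0,0,-0.0015,0,0,0,0,0,0,-0.0015,0,0,0,0,0,0])

```text
time_s: 11.0
eef_pos: [0.4681, -0.1675, 0.101]
eef_rot: [-0.001, 0.798, 0.603, 0.0]
wrist_force: [-0.3, 5.6, 6.3]
opening: 0.294
grasp_force: 60.1
```

```bash
python3 -c "
from h import *
st()"
```

```text
scene []
wrist []
t 11.0 slid mm 50.77400249513942 f_slide 5.132054038335582 f [-0.4  5.4  6. ] open 0.2935402895002536 60.14403283596039
```

carry_out(steps=[-0.0008,0,0,0,0,0,0,-0.0015,0,0,0,0,0,0,-0.0015,0,0,0,0,0,0])

```text
time_s: 11.4
eef_pos: [0.4677, -0.1689, 0.101]
eef_rot: [-0.001, 0.798, 0.603, 0.0]
wrist_force: [-1.3, 5.1, 6.0]
opening: 0.297
grasp_force: 60.1
```

```bash
python3 -c "
from h import *
st()"
```

```text
scene []
wrist []
t 11.4 slid mm 52.23898230333535 f_slide 4.627526409625933 f [-0.7  5.   5.7] open 0.29662290674749936 60.14933109283447
```

carry_out(steps=[-0.0008,0,0,0,0,0,0,-0.0015,0,0,0,0,0,0,-0.0015,0,0,0,0,0,0])

```text
time_s: 11.8
eef_pos: [0.4673, -0.1703, 0.101]
eef_rot: [-0.001, 0.798, 0.603, 0.0]
wrist_force: [0.3, 6.8, 6.1]
opening: 0.295
grasp_force: 60.2
```

```bash
python3 -c "
from h import *
st()"
```

```text
scene []
wrist []
t 11.8 slid mm 53.70796304412494 f_slide 5.628002681900936 f [-0.6  6.   5.8] open 0.2951760586516529 60.1565945148468
```

carry_out(steps=[-0.0008,0,0,0,0,0,0,-0.0015,0,0,0,0,0,0,-0.0015,0,0,0,0,0,0])

```text
time_s: 12.2
eef_pos: [0.4669, -0.1719, 0.101]
eef_rot: [-0.0, 0.798, 0.603, 0.0]
wrist_force: [-0.8, 3.4, 4.4]
opening: 0.296
grasp_force: 60.1
```

```bash
python3 -c "
from h import *
st()"
```

```text
scene []
wrist []
t 12.2 slid mm 55.34352916992017 f_slide 3.6982802932508148 f [-0.8  4.1  5.7] open 0.29571785212177787 60.14133810997009
```

The force dropped a little, so I'll look again before going on.

```bash
python3 -c "
from h import *
A=st()
cv2.imwrite('pics/a4.png',np.hstack([cv2.resize(A[0][170:230,190:270],(400,300),interpolation=2),cv2.resize(A[1][100:300,130:390],(400,300),interpolation=2)])[:,:,::-1])"
```

```text
scene []
wrist []
t 12.3 slid mm 55.375169149833575 f_slide 3.825068549042019 f [-0.6  4.2  5.8] open 0.2943069224868857 60.14067739248276
```

View pics/a4.png

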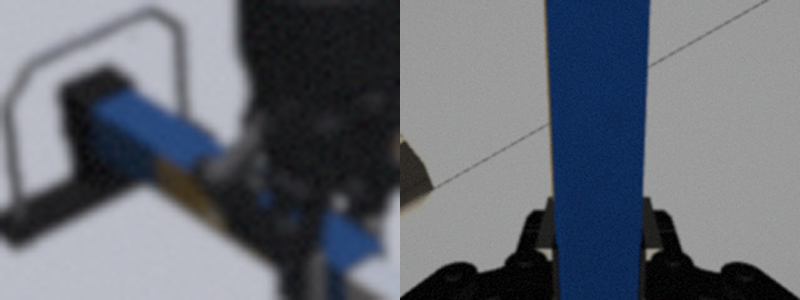

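No button is visible beside the tube yet, only the brass plate, so I'll continue.

carry_out(steps=[-0.0008,0,0,0,0,0,0,-0.0015,0,0,0,0,0,0,-0.0015,0,0,0,0,0,0])

```text
time_s: 12.7
eef_pos: [0.4664, -0.1734, 0.101]
eef_rot: [-0.0, 0.798, 0.603, 0.0]
wrist_force: [-0.8, 5.0, 6.1]
opening: 0.291
grasp_force: 60.1
```

```bash
python3 -c "
from h import *
st()"
```

```text
scene []
wrist []
t 12.7 slid mm 56.88535852005992 f_slide 4.378419168826541 f [-0.6  4.7  5.4] open 0.2912691664444605 60.137293338775635
```

carry_out(steps=[-0.0008,0,0,0,0,0,0,-0.0015,0,0,0,0,0,0,-0.0015,0,0,0,0,0,0])

```text
time_s: 13.1
eef_pos: [0.466, -0.175, 0.101]
eef_rot: [-0.0, 0.798, 0.603, 0.0]
wrist_force: [-0.9, 4.1, 5.6]
opening: 0.292
grasp_force: 60.1
```

```bash
python3 -c "
from h import *
st()"
```

```text
scene []
wrist []
t 13.1 slid mm 58.56917311448318 f_slide 3.2854089704682354 f [-1.7  3.9  5.6] open 0.29202461011410186 60.13564735651016
```

carry_out(steps=[-0.0008,0,0,0,0,0,0,-0.0015,0,0,0,0,0,0,-0.0015,0,0,0,0,0,0])

```text
time_s: 13.5
eef_pos: [0.4653, -0.1773, 0.101]
eef_rot: [0.0, 0.798, 0.603, -0.0]
wrist_force: [-4.8, -1.6, 5.2]
opening: 0.292
grasp_force: 60.0
```

```bash
python3 -c "
from h import *
st()"
```

```text
scene []
wrist [(np.int32(126), [222.0, 148.0])]
t 13.5 slid mm 60.941091769419664 f_slide -3.582924144364336 f [-4.8 -2.4  5.1] open 0.29238731923368744 59.978835582733154
```

The button has popped out (wrist pixel (222,148)), but the tube is being drawn forward. I'll ease on a touch and measure how far the button stands out.

carry_out(steps=[-0.0005,0,0,0,0,0,0,-0.0005,0,0,0,0,0,0])

```text
time_s: 13.8
eef_pos: [0.4652, -0.1777, 0.101]
eef_rot: [0.0, 0.798, 0.603, -0.0]
wrist_force: [-5.0, -1.4, 6.3]
opening: 0.289
grasp_force: 60.0
```

```bash
cat >> h.py <<'E'
def proud():
    im,p,T=cam("wrist");o=ctrl.get_obs();h=cv2.cvtColor(im,cv2.COLOR_RGB2HSV);m=cv2.inRange(h,(3,140,100),(16,255,255));k,l,s,c=cv2.connectedComponentsWithStats(m[:, :300]);i=1+np.argmax(s[1:,4])
    x,y,w,hh=s[i,:4];u=np.array([.2725,.9621]);X=np.array([u[1],-u[0]]);tip=onz(p,T,(x,y+hh/2),.05)[:2]
    print("tip across from tube centre mm",1000*(tip-[.4823,-.1179])@X,s[i]); return im
E
python3 -c "
from h import *
st();im=proud()
cv2.imwrite('pics/a5.png',cv2.resize(im[100:260,150:340],(712,600),interpolation=2)[:,:,::-1])"
```

```text
scene [(np.int32(11), [233.0, 212.0])]
wrist [(np.int32(223), [220.0, 147.0])]
t 13.8 slid mm 61.41240290391818 f_slide -2.841117394026229 f [-4.2 -1.8  5.1] open 0.2893794224112351 59.97579127550125
tip across from tube centre mm -20.02041514909599 [214 136  12  23 223]
```

View pics/a5.png

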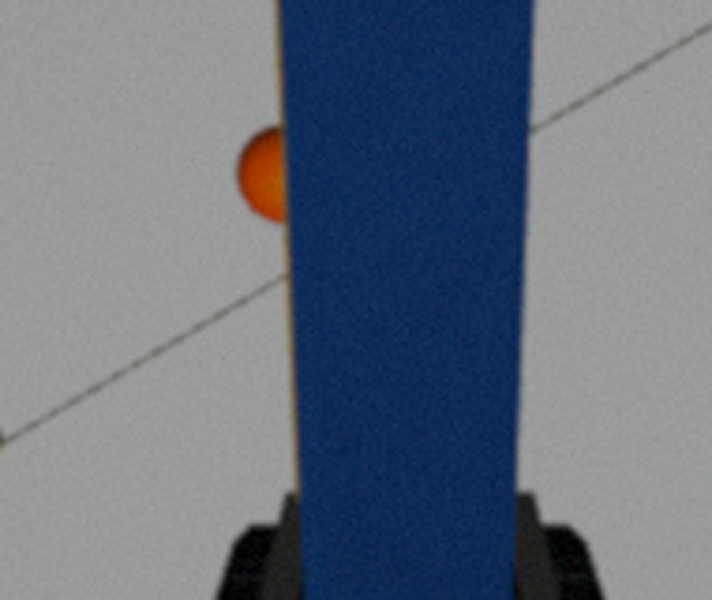

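The button stands right out, with its tip 20.0 mm from the centre line. Letting go and lifting clear.

carry_out(steps=[0,0,0,0,0,0,0.35,0,0,0,0,0,0,0.5,0,0,0,0,0,0,0.7,0,0,0,0,0,0,0.8,0,0,0,0,0,0,0.8,0,0,0,0,0,0,0.8,0,0,-0.02,0,0,0,0.8,0,0,-0.05,0,0,0,0.8,0,0,-0.08,0,0,0,0.8,0,0,-0.11,0,0,0,0.8,0,0,-0.14,0,0,0,0.8,0,0,-0.15,0,0,0,0.8,0,0,-0.15,0,0,0,0.8,0,0,-0.15,0,0,0,0.8])

```text
time_s: 15.35
eef_pos: [0.4648, -0.177, 0.2496]
eef_rot: [-0.001, 0.798, 0.603, -0.0]
wrist_force: [-0.6, 0.4, 0.4]
opening: 0.802
grasp_force: 0.0
```

```bash
python3 -c "
from h import *
A=st();im=proud()
cv2.imwrite('pics/a6.png',np.hstack([cv2.resize(A[0][150:270,170:330],(400,300),interpolation=2),cv2.resize(im,(400,300))])[:,:,::-1])"
```

```text
scene [(np.int32(20), [234.0, 212.0])]
wrist [(np.int32(55), [243.0, 120.0])]
t 15.35 slid mm 60.846965137661755 f_slide 0.23994114530729896 f [-0.2  0.3 -0.4] open 0.80239137276654 0.0
tip across from tube centre mm -19.484626401904546 [240 115   6  11  52]
```

View pics/a6.png

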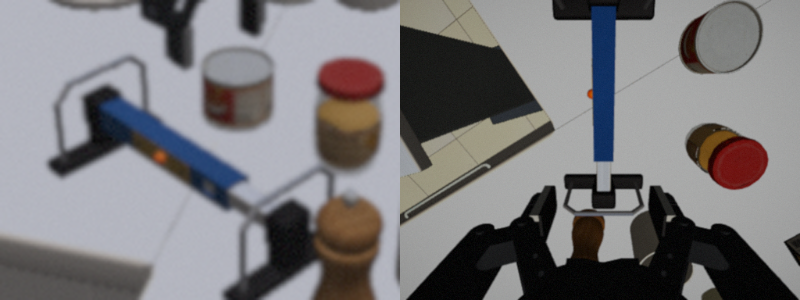

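The pictures show the button out in the brass plate's hole, the first hole empty, the gripper clear and the things around the rack standing where they were.

```bash
python3 -c "
from bench import ctrl
print(ctrl.hand_in())"
```

```text
the job is handed in; nothing more can be done
None
```

The rack is shortened by one hole (tube slid in about 61 mm, with the button out in the next hole), the gripper is clear, nothing around the rack was seen to move, and the job is handed in; no verdict came back.

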